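# Weigh a returned turbo actuator on the hanging scale

### The arm

A 6-joint arm with a two-finger parallel gripper is mounted at the origin on the work surface. World frame = base frame: x ahead of the robot, y to its left, z up, the work surface at z = 0. Lengths are in m, angles in rad, forces in N, time in s.
With the tool pointing down it reaches from about 0.275 to 0.725 m from the base axis. Payload 15.9 kg.
Tool frame: the origin (TCP) lies midway between the tips of the shut fingers; the grasp point (between the pads) lies env.pinch_z behind it (env.pinch_z is the distance from the TCP to the grasp point, in m); z points along the fingers, y is the line along which they close (so a half turn about z gives the same grasp; the last joint's range is limited). The gripper opens to 85 mm and grips with 20 to 120 N. Pads are 22 mm wide; open, the fingers measure 114 mm over their backs; the gripper's body (76 mm by 85 mm) begins 54 mm behind the grasp point. The pads swing forward as they close: fully open they stand 13 mm farther back than shut.
Start: joints at [-1.253, 0.213, -0.034, 1.323, 0, 1.571], TCP at [0.156, -0.475, 0.231] pointing down, gripper open.
Joint ranges: [-2.98, 2.98], [-0.74, 1.72], [-1.14, 1.35], [-2.1, 2.04], [-1.57, 1.44], [-3.14, 3.14]. Speed limits (rad/s): [1.89, 1.89, 2.39, 2.57, 3.14, 3.14].

### API

Orientations are given as [roll, pitch, yaw] about the fixed x, y, z axes, in that order (R = Rz(yaw) Ry(pitch) Rx(roll)).
In Python, from plant import env gives the robot as it stands.
- The arm moves only by the tool servo_tool, never from a script. Its argument "steps" is one flat list of numbers, 7 for each row, row after row: the shift along the tool's x, y, z in units of 0.5 m (1.0 is 0.5 m), then the turn, a rotation vector about the tool's x, y, z in units of 120 degrees (1.0 is 120 degrees), then the gripper command: -1 is fully open, 1 is shut, values between are in proportion. A call has 1 to 5 rows; each row is the pose to reach, as a shift and turn from the pose commanded when the call began, along the tool's axes at that moment; what a row does not reach only later rows make up. A row lasts 1/12 s, in which the tool goes at most 41.7 mm and 7.16 degrees, less where a joint would pass 70% of its speed; a pose out of reach is approached as far as the arm can. A call with a number of a shift or a turn outside -1 to 1 is refused whole. A call with a gripper value outside its range is refused whole. The fingers move at their own pace and stop on an object; "force" is the grip in N (left out, the last holds). Time passes only in rows, so rows that repeat a pose let the fingers close. It gives the time, the measured TCP pose, the force, the opening and the grip force at its end, in the units of the state.
- env.read_state(): the state, without advancing time (a new reading comes with each control period).
- env.read_camera(name): name is "scene" or "top" or "wrist"; returns a dict with "image" (480x640x3 uint8, blue, green, red), "mtx" (3x3 intrinsics, pixels), "extrinsics" (4x4, takes a point from camera to world coordinates). Camera axes: x right, y down, z forward; pixel columns grow to the right and rows downward; lengths in m; the calibration is good to about 2 mm. The wrist camera is an equidistant fisheye: a pixel r from the principal point sees the ray r / f radians off the axis. A picture is of the moment at which its call begins. There is no depth.
- env.job_done(): hands the job in; it is judged then, once.
The state is a dict: "time_s": time; "q": joint angles; "joint_vel": joint speeds; "joint_torque": joint torques, N m; "eef_pos": TCP position; "orientation": TCP orientation; "wrist_force": force on the tool from outside, world axes, zero at the start; "torque": the same for the moment, N m; "width": finger opening in m; "grasp_force": force on a finger pad.
Only numpy, scipy, OpenCV 4.12 (cv2) and the standard library are available. Lean on these libraries where they do the work, as an engineer would, in place of code of your own. Each camera call takes 0.05 s, during which the arm holds its last target. There are 200 camera calls.

### The job

Weigh the returned turbo wastegate actuator: lift it by its bracket tab, pass the eye of its rod in through the spring latch of the hanging scale's hook, without forcing it, and let the latch snap shut behind the eye. Ease the part down and let go only when the scale carries its whole weight, so that it neither drops nor springs up, and without dragging the scale into its red zone. Leave it hanging straight from the hook alone, needle at rest, with the compressor cover, oil filter and clamp ring where they are.

Things in the scene. Friction and masses are not known exactly. Their poses are not given: they have to be found in the camera images.
- actuator: Loose wastegate actuator to weigh, 0.25 to 0.72 kg (not known beforehand): round aluminium can 88 mm across, 55 high, standing on the bench, a thin steel rod rising from its middle to a round eye, and a dark steel bracket out of its side to -x, ending in an upright tab. Origin: centre of the can's underside, z up. Centre of mass near the rod's axis.
- actuator_tab (a point): Centre of the actuator's grip tab, 62 mm above the can's underside and 74 mm to -x of the rod's axis (actuator's axes). The upright tab is 10 mm thick along y (grip across this), 36 mm long along x and reaches from 34 to 90 mm above the underside; below 36 mm the bracket runs in to the can.
- actuator_eye (a point): Centre of the eye on top of the actuator's rod, 145 mm above the can's underside and on the rod's axis, so 74 mm to +x of and 83 mm above the tab's centre. The eye is a ring of 6 mm round steel, 24 mm clear inside, 36 mm outside; its hole runs along the actuator's y. Actuator's axes.
- scale_axis (a point): Point at bench level straight below the hook of the fixed hanging dial scale; axes of the hook: it lies in the y-z plane and opens to +y; the robot's side is -x. The blue gallows has a post (36 mm square) 225 mm to -y and a 10 mm thick base plate. The dial, a white drum 156 mm across and 56 thick facing -x and +x, is centred 475 mm up; below 385 mm there are only the hook and its stem.
- hook_seat (a point): Lowest point of the hook's inner surface, where the eye must hang (eye's centre 12 mm below it); 300 mm above the bench when empty, sinks with the hook. Axes as scale_axis. The hook is 7 mm round steel: its back bows out 20 mm to -y; from the bowl its arm slopes up at about 42 degrees to +y and ends in a blunt tip whose middle is 23 mm to +y of and 14 mm above this point.
- hook (a joint): How far the scale's sprung hook has sunk, in m: 0 empty, 0.090 at the stop. Spring 100 N/m (10 mm for about 100 g), lightly damped: after a sudden load it bobs for some seconds. The dial (needle at the top when empty, one needle a side, clockwise) turns red from 0.080 on.
- latch (a joint): Brass spring latch closing the hook's mouth, in rad: 0 shut, 0.75 swung fully inward. A 35 mm finger hinged 50 mm above and 3.5 mm to +y of the seat, its free end beside the hook's tip; it swings inward only, pushed to -y by the entering eye with 1 to 3 N, and snaps back once the eye has passed below its end into the bowl.
- compressor_cover: Aluminium turbo compressor cover (snail), 110 mm across and 70 mm high with a side outlet, standing on the bench; it can stand where the actuator could. Leave alone. Origin: centre of its underside.
- oil_filter: Upright spin-on oil filter, 76 mm across, 110 mm high. Leave alone. Origin: centre of its underside.
- v_clamp: Steel clamp ring lying flat, 90 mm across, 14 mm high. Leave alone. Origin: centre of its underside.
Mind the look-alikes: they are no part of the job. Leave any pink or purple look-alike of the actuator alone.

How it is judged:
On the way, in this order (a step that is already met when the one before it is completed fails the run):
1. the actuator is lifted clear of the bench (height (world z) of actuator above 0.06 m), for 0.2 s.
2. the eye is in the hook's bowl and the latch has shut behind it (distance between actuator_eye and hook_seat below 0.017 m and value of joint latch below 0.08 rad), for 0.2 s.
At the end, for the whole second after the job is handed in: The actuator hangs free: eye centre within 17 mm of the hook's seat (12 mm when home), latch shut (under 0.08 rad), scale down over 18 mm, upright within 0.15 rad, can over 30 mm above the bench, at rest (hook under 8 mm/s, part under 30 mm/s and 0.25 rad/s), released (all of step 2 and value of joint hook above 0.018 m and height (world z) of actuator above 0.03 m and angle between actuator's own z axis and vertical below 0.15 rad and velocity of joint hook between -0.008 and 0.008 m/s and linear speed of actuator below 0.03 m/s and angular speed of actuator below 0.25 rad/s); the robot touches nothing.
It fails at once if let go before or after its weight balances the spring: once out of the fingers (they touch it with under 0.5 N), the loaded hook (sunk over 18 mm) drops or springs up faster than 0.045 m/s (value of joint hook above 0.018 m and contact force between actuator and the fingers below 0.5 N and (velocity of joint hook above 0.045 m/s or velocity of joint hook below -0.045 m/s)).
It fails at once if the loaded hook (sunk over 18 mm) is jerked: faster than 0.15 m/s (value of joint hook above 0.018 m and (velocity of joint hook above 0.15 m/s or velocity of joint hook below -0.15 m/s)).
It fails at once if the scale is dragged down into its red zone (80 mm) (value of joint hook above 0.08 m).
It fails at once if the hook or its latch is forced (more than 15 N between the actuator and the hook) (contact force between actuator and hook above 15 N).
It fails at once if another part on the bench is knocked (moved over 15 mm) (distance of any of compressor_cover, oil_filter, v_clamp from where it was at the start of the episode above 0.015 m).
It also fails if it takes over 51 s, if anything falls off the work surface, if the arm or the gripper's body presses on something with over 40 N, if the wrist force passes 120 N, or if a joint passes its speed limit or range.

## Working session

There is one attempt and no reset: what is moved stays moved. The work goes in short steps, Python scripts to look and compute and a tool call to move; the robot and the scene stay as the last step left them, time stands still between calls to the robot, and variables do not carry over. Pictures are saved under pics/ and viewed, at most 10 in all, crops included, and the job is handed in when it is done.

Besides the shell and the picture viewer there is one more tool, called after "Request:" in YAML: its name, and indented under it one key for each argument. servo_tool: Moves the arm, as the interface text tells. Shifts and turns lie within -1 to 1; 1 stands for 0.5 m of shift or 120 degrees of turn. Its arguments: {"type":"object","properties":{"steps":{"type":"array"},"force":{"type":"number"}},"required":["steps"]}

```bash
mkdir -p pics; ls; python3 - <<'E'
from plant import env
import cv2,numpy as np
s=env.read_state(); print({k:np.round(v,3) for k,v in s.items()}, env.pinch_z)
ims=[]
for n in ["scene","top"]:
    c=env.read_camera(n); cv2.imwrite(f"pics/{n}0.png",c["image"]); print(n,np.round(c["mtx"],1).tolist(),np.round(c["extrinsics"],3).tolist())
E
```

```text
pics
{'time_s': np.float64(0.0), 'q': array([-1.253,  0.213, -0.035,  1.324,  0.   ,  1.571]), 'joint_vel': array([-0.001, -0.   ,  0.   , -0.002,  0.001, -0.001]), 'joint_torque': array([-1.0000e-03, -6.8617e+01,  4.8712e+01,  1.8000e-02, -0.0000e+00,
       -0.0000e+00]), 'eef_pos': array([ 0.156, -0.475,  0.231]), 'orientation': array([-3.14 , -0.   ,  0.318]), 'wrist_force': array([0.726, 0.289, 0.708]), 'torque': array([-0.001, -0.055, -0.037]), 'grasp_force': np.float64(0.0), 'width': np.float64(0.085)} 0.0187
scene [[487.8, 0.0, 319.8], [0.0, 487.8, 240.7], [0.0, 0.0, 1.0]] [[-0.313, 0.719, -0.621, 1.142], [0.95, 0.24, -0.202, 0.377], [0.004, -0.653, -0.758, 0.941], [0.0, 0.0, 0.0, 1.0]]
top [[435.1, 0.0, 320.0], [0.0, 435.1, 240.7], [0.0, 0.0, 1.0]] [[-0.022, -0.982, 0.186, 0.398], [-1.0, 0.019, -0.015, 0.177], [0.012, -0.186, -0.983, 1.077], [0.0, 0.0, 0.0, 1.0]]
```

View pics/scene0.png

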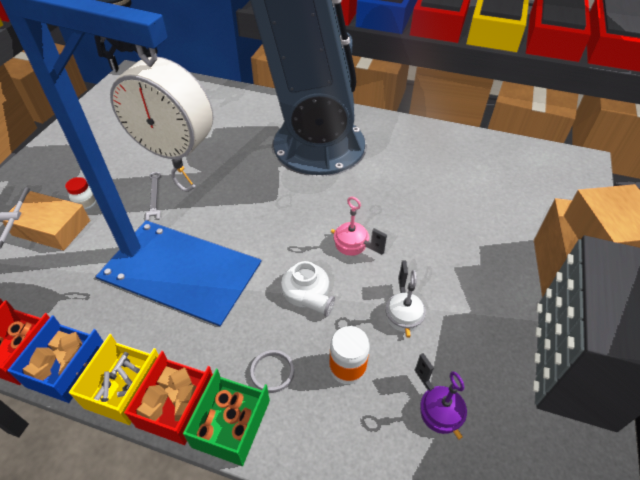

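View pics/top0.png

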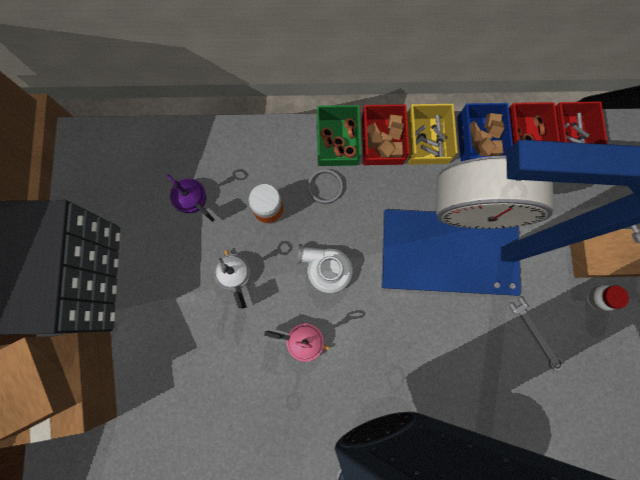

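The scene view shows the silver actuator's can at about (406,310), its tab at (404,275) and its eye at (411,283). The hook is at about (182,172). In the top view the can is at (231,271) and the tab at (240,297), and the dial hides the hook. I'll zoom in on these.

```bash
cat > h.py <<'E'
import numpy as np,cv2
from plant import env
def ray(c,p):
    u=np.linalg.inv(c["mtx"])@[p[0],p[1],1]; E=c["extrinsics"]; d=E[:3,:3]@u; return E[:3,3],d/np.linalg.norm(d)
def wray(c,p):
    K=c["mtx"]; a=np.array([(p[0]-K[0,2]),(p[1]-K[1,2])]); r=np.hypot(*a); t=r/K[0,0]
    u=np.r_[a/r*np.sin(t),np.cos(t)]; E=c["extrinsics"]; return E[:3,3],E[:3,:3]@u
def plane(r,z): o,d=r; return o+d*(z-o[2])/d[2]
def planex(r,x): o,d=r; return o+d*(x-o[0])/d[0]
def tri(*rs):
    A=sum(np.eye(3)-np.outer(d,d) for o,d in rs); b=sum((np.eye(3)-np.outer(d,d))@o for o,d in rs); p=np.linalg.solve(A,b)
    return p,[round(float(np.linalg.norm(np.cross(p-o,d))),4) for o,d in rs]
def proj(c,P):
    E=np.linalg.inv(c["extrinsics"]); q=c["mtx"]@(E[:3,:3]@P+E[:3,3]); return q[:2]/q[2]
def crop(im,x,y,w,h,k): return cv2.resize(im[y:y+h,x:x+w],None,fx=k,fy=k,interpolation=cv2.INTER_CUBIC)
E
python3 - <<'E'
from h import *
s=cv2.imread("pics/scene0.png");t=cv2.imread("pics/top0.png")
a=crop(s,370,250,80,100,5);b=crop(t,195,240,80,60,5);c=crop(s,145,140,80,60,5)
cv2.imwrite("pics/z.png",np.hstack([cv2.copyMakeBorder(a,0,100,0,0,0),np.vstack([b,c])]))
E
```

```text
(no output)
```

View pics/z.png

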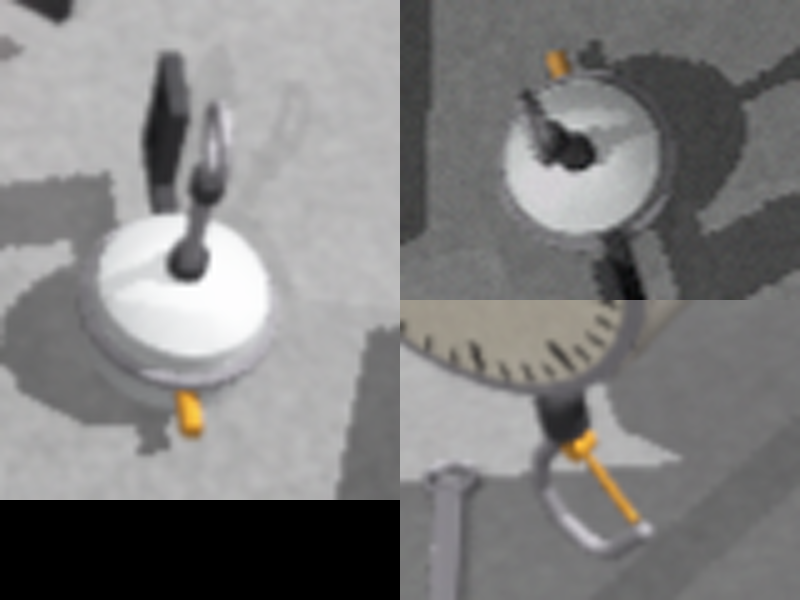

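```bash
python3 - <<'E'
from h import *
cs=env.read_camera("scene");ct=env.read_camera("top");w=env.read_camera("wrist")
np.savez("cal.npz",sm=cs["mtx"],se=cs["extrinsics"],tm=ct["mtx"],te=ct["extrinsics"])
print("wrist",np.round(w["mtx"],1).tolist(),np.round(w["extrinsics"],3).tolist())
for n,a,b in [("rodbase",(407.4,302.4),(230.4,270)),("eye",(413,277.6),(222,263.6)),("dialtop?",(147,85),(490,215))]:
    p,e=tri(ray(cs,a),ray(ct,b)); print(n,np.round(p,4),e)
print("can top at .055", plane(ray(cs,(407.4,302.4)),.055), plane(ray(ct,(230.4,270)),.055))
# plate corners
for p in [(385,210),(383,288),(520,293)]: print("plate top",plane(ray(ct,p),.01))
for p in [(261,262),(219,323),(97,275),(145,221)]: print("plate scene",plane(ray(cs,p),.01))
print("hookplane: seat on z=.3", plane(ray(cs,(185,189)),.3), "hinge z.35",plane(ray(cs,(181,168.4)),.35),"tip .314",plane(ray(cs,(193.6,186)),.314))
t=ct["image"];s=cs["image"]
a=crop(t,195,240,80,75,5);c=cv2.resize(w["image"],(400,300))
cv2.imwrite("pics/z2.png",np.hstack([a,cv2.copyMakeBorder(c,0,75,0,0,0)]));cv2.imwrite("pics/w0.png",w["image"])
E
```

```text
wrist [[371.6, 0.0, 315.0], [0.0, 371.6, 241.8], [0.0, 0.0, 1.0]] [[0.313, -0.899, -0.307, 0.235], [-0.95, -0.297, -0.101, -0.45], [-0.0, 0.323, -0.946, 0.373], [0.0, 0.0, 0.0, 1.0]]
rodbase [0.5245 0.3746 0.0558] [0.0015, 0.0015]
eye [0.5272 0.3741 0.1491] [0.0007, 0.0007]
dialtop? [ 0.5497 -0.0906  0.4961] [0.0223, 0.0223]
can top at .055 [0.52341605 0.37598246 0.055     ] [0.52485621 0.37322021 0.055     ]
plate top [ 0.67546135 -0.00654701  0.01      ]
plate top [0.47853365 0.00811071 0.01      ]
plate top [ 0.45932565 -0.3280508   0.01      ]
plate scene [0.4891509  0.01499727 0.01      ]
plate scene [ 0.67603208 -0.00636574  0.01      ]
plate scene [ 0.64827205 -0.33837588  0.01      ]
plate scene [ 0.45901598 -0.32425659  0.01      ]
hookplane: seat on z=.3 [ 0.57460917 -0.07831218  0.3       ] hinge z.35 [ 0.57229889 -0.07626374  0.35      ] tip .314 [ 0.57459673 -0.05705561  0.314     ]
```

View pics/z2.png

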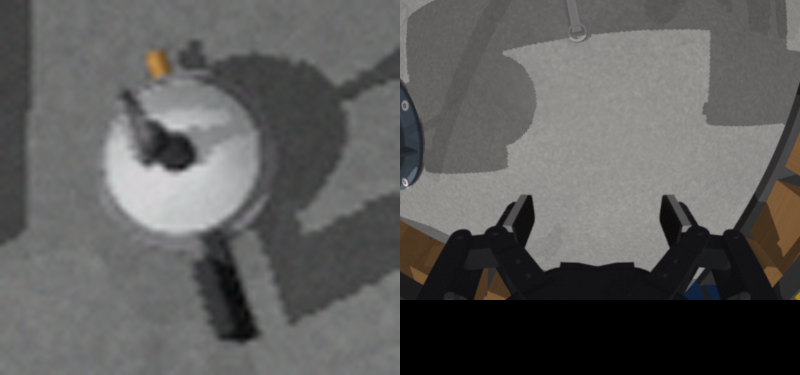

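The zoom shows the rod base at scene (407.4,302.4) and top (230.4,270). The tab points down-right in the top view, so yaw is about 15°. In the scene view the hook tip is at (193.6,186) and the bowl at (185,189). I'll plan a grasp tilted forward 40°, with the camera on the +x side.

```bash
cat >> h.py <<'E'
from scipy.spatial.transform import Rotation as Ro
def Rt(psi,th): # tool leaning forward by th along heading psi (deg)
    p,t=np.radians(psi),np.radians(th); z=np.array([np.sin(t)*np.cos(p),np.sin(t)*np.sin(p),-np.cos(t)]); x=np.array([np.cos(t)*np.cos(p),np.cos(t)*np.sin(p),np.sin(t)])
    return np.c_[x,np.cross(z,x),z]
def cur():
    s=env.read_state(); return s["eef_pos"],Ro.from_euler("xyz",s["orientation"]).as_matrix(),s
def go(P,R,p0=None,R0=None):
    if p0 is None: p0,R0,_=cur()
    d=R0.T@(np.asarray(P)-p0); w=Ro.from_matrix(R0.T@R).as_rotvec()
    return np.round(np.r_[d/.5,w/np.radians(120)],4)
def calib():
    f=np.load("cal.npz"); return {"mtx":f["sm"],"extrinsics":f["se"]},{"mtx":f["tm"],"extrinsics":f["te"]}
E
python3 - <<'E'
from h import *
cs,ct=calib()
print("tabtop", plane(ray(ct,(238.4,300)),.09), plane(ray(cs,(404.7,263)),.09))
for n,p in [("pink",(305,340)),("cover",(328,270))]: print(n,plane(ray(ct,p),.055))
tab=np.array([.453,.355,.062]); R=Rt(15,40)
print("A",tab-.12*R[:,2]); A=tab-.12*R[:,2]
V=np.array([.30,-.06,.25]); p0,R0,_=cur()
print(go(V,Rt(15,0))); print(go(A,R,V,Rt(15,0)))
E
```

```text
tabtop [0.45237623 0.34744224 0.09      ] [0.44713634 0.3493207  0.09      ]
pink [0.36010344 0.20001981 0.055     ]
cover [0.52019985 0.14326587 0.055     ]
A [0.37849378 0.33503612 0.15392533]
[ 5.324e-01 -6.982e-01 -3.750e-02 -3.000e-04 -0.000e+00  2.670e-02]
[ 0.3561 -0.7225  0.1921 -0.      0.3333  0.    ]
```

Request:
servo_tool:
  steps: [0.53,-0.7,-0.04,0,0,0.027,-1,0.53,-0.7,-0.04,0,0,0.027,-1,0.53,-0.7,-0.04,0,0,0.027,-1,0.53,-0.7,-0.04,0,0,0.027,-1,0.53,-0.7,-0.04,0,0,0.027,-1]
  force: 80

```text
time_s: 0.67
eef_pos: [0.2236, -0.2763, 0.2407]
orientation: [3.142, -0.0, 0.26]
wrist_force: [1.7, -0.6, 0.2]
width: 0.0856
grasp_force: 0.0
```

Request:
servo_tool:
  steps: [0.28,-0.37,-0.02,0,0,0.01,-1,0.28,-0.37,-0.02,0,0,0.01,-1,0.28,-0.37,-0.02,0,0,0.01,-1,0.28,-0.37,-0.02,0,0,0.01,-1,0.28,-0.37,-0.02,0,0,0.01,-1]

```text
time_s: 1.08
eef_pos: [0.2948, -0.104, 0.2491]
orientation: [3.141, -0.001, 0.24]
wrist_force: [0.5, -0.5, 0.1]
width: 0.0855
grasp_force: 0.0
```

```bash
python3 - <<'E'
from h import *
tab=np.array([.451,.352,.062]); R=Rt(17,40); A=tab-.12*R[:,2]
print(cur()[0],env.read_state()["orientation"],env.read_state()["q"])
print(go(A+[-.0,0,.06],R))
E
```

```text
[ 0.29484044 -0.10402661  0.24910181] [ 3.14117166e+00 -7.20815460e-04  2.40206254e-01] [-3.39230699e-01 -1.77720454e-01 -3.88624512e-01  1.35905860e+00
  4.24112387e-05  2.56215587e+00]
[ 0.3663 -0.8029  0.0703  0.0096  0.3329 -0.0258]
```

Request:
servo_tool:
  steps: [0,0,0,0,0,-0.29,-1,0,0,0,0,0,-0.29,-1,0,0,0,0,0,-0.29,-1,0,0,0,0,0,-0.29,-1,0,0,0,0,0,-0.29,-1]

```text
time_s: 1.5
eef_pos: [0.2947, -0.1056, 0.2488]
orientation: [3.142, -0.0, 0.855]
wrist_force: [-0.1, -0.0, -0.4]
width: 0.0854
grasp_force: 0.0
```

```bash
python3 - <<'E'
from h import *
print(cur()[0],env.read_state()["orientation"],env.read_state()["q"])
E
```

```text
[ 0.29469164 -0.10558597  0.24883891] [ 3.14155640e+00 -2.53091201e-06  8.54783710e-01] [-3.44032738e-01 -1.76124257e-01 -3.88031044e-01  1.35885484e+00
 -1.08203943e-05  1.94277620e+00]
```

Request:
servo_tool:
  steps: [0,0,0,0,0,-0.3,-1,0,0,0,0,0,-0.3,-1,0,0,0,0,0,-0.3,-1,0,0,0,0,0,-0.3,-1,0,0,0,0,0,-0.3,-1]

```text
time_s: 1.92
eef_pos: [0.2946, -0.1057, 0.2488]
orientation: [3.142, -0.0, 1.479]
wrist_force: [0.1, -0.6, -0.3]
width: 0.0854
grasp_force: 0.0
```

Request:
servo_tool:
  steps: [0,0,0,0,0,-0.3,-1,0,0,0,0,0,-0.3,-1,0,0,0,0,0,-0.3,-1,0,0,0,0,0,-0.3,-1,0,0,0,0,0,-0.3,-1]

```text
time_s: 2.33
eef_pos: [0.2946, -0.1057, 0.2488]
orientation: [3.142, -0.0, 2.104]
wrist_force: [-0.2, 0.2, 0.2]
width: 0.0856
grasp_force: 0.0
```

Request:
servo_tool:
  steps: [0,0,0,0,0,-0.3,-1,0,0,0,0,0,-0.3,-1,0,0,0,0,0,-0.3,-1,0,0,0,0,0,-0.3,-1,0,0,0,0,0,-0.3,-1]

```text
time_s: 2.75
eef_pos: [0.2946, -0.1058, 0.2488]
orientation: [3.142, 0.0, 2.729]
wrist_force: [-0.6, -0.0, 0.2]
width: 0.0856
grasp_force: 0.0
```

Request:
servo_tool:
  steps: [0,0,0,0,0,-0.3,-1,0,0,0,0,0,-0.3,-1,0,0,0,0,0,-0.3,-1,0,0,0,0,0,-0.3,-1,0,0,0,0,0,-0.3,-1]

```text
time_s: 3.17
eef_pos: [0.2946, -0.1058, 0.2488]
orientation: [-3.142, 0.0, -2.929]
wrist_force: [-0.1, -0.2, -0.5]
width: 0.0858
grasp_force: 0.0
```

Request:
servo_tool:
  steps: [0,0,0,0,0,-0.3,-1,0,0,0,0,0,-0.3,-1,0,0,0,0,0,-0.3,-1,0,0,0,0,0,-0.3,-1,0,0,0,0,0,-0.3,-1]

```text
time_s: 3.58
eef_pos: [0.2946, -0.1058, 0.2488]
orientation: [3.142, -0.0, -2.304]
wrist_force: [0.1, -0.0, -0.3]
width: 0.0855
grasp_force: 0.0
```

Request:
servo_tool:
  steps: [0,0,0,0,0,-0.3,-1,0,0,0,0,0,-0.3,-1,0,0,0,0,0,-0.3,-1,0,0,0,0,0,-0.3,-1,0,0,0,0,0,-0.3,-1]

```text
time_s: 4.0
eef_pos: [0.2946, -0.1057, 0.2488]
orientation: [-3.142, 0.0, -1.679]
wrist_force: [0.4, 0.3, -0.9]
width: 0.0856
grasp_force: 0.0
```

```bash
python3 - <<'E'
from h import *
print(cur()[0],env.read_state()["orientation"],env.read_state()["q"])
tab=np.array([.451,.352,.062]); R=Rt(17,40); A=tab-.12*R[:,2]
print(A,go(A+[-.0,0,.03],R))
E
```

```text
[ 0.29463549 -0.10574868  0.24882784] [-3.14155867e+00  2.54556141e-06 -1.67929714e+00] [-3.44603987e-01 -1.76116701e-01 -3.88052899e-01  1.35882768e+00
  1.04243635e-05 -1.80689950e+00]
[0.3772359  0.32944805 0.15392533] [-0.8832 -0.07    0.1298  0.3273  0.2157 -0.8992]
```

```bash
cat >> h.py <<'E'
def chain(P,R,n):
    p0,R0,_=cur(); w=Ro.from_matrix(R0.T@R).as_rotvec(); P=np.asarray(P)
    for i in range(n):
        a=p0+(P-p0)*i/n; b=p0+(P-p0)*(i+1)/n; Ra=R0@Ro.from_rotvec(w*i/n).as_matrix()
        print(np.round(np.r_[Ra.T@(b-a)/.5,w/n/np.radians(120)],4).tolist())
E
python3 - <<'E'
from h import *
tab=np.array([.451,.352,.062]); R=Rt(17,40); A=tab-.12*R[:,2]
chain(A+[-.0,0,.02],R,4)
E
```

```text
[-0.2208, -0.0175, 0.0375, 0.0818, 0.0539, -0.2248]
[-0.1933, -0.1117, 0.0249, 0.0818, 0.0539, -0.2248]
[-0.1255, -0.1835, 0.0323, 0.0818, 0.0539, -0.2248]
[-0.035, -0.2142, 0.0579, 0.0818, 0.0539, -0.2248]
```

Request:
servo_tool:
  steps: [-0.22,-0.018,0.038,0.082,0.054,-0.225,-1,-0.22,-0.018,0.038,0.082,0.054,-0.225,-1,-0.22,-0.018,0.038,0.082,0.054,-0.225,-1,-0.22,-0.018,0.038,0.082,0.054,-0.225,-1,-0.22,-0.018,0.038,0.082,0.054,-0.225,-1]

```text
time_s: 4.42
eef_pos: [0.3165, 0.0057, 0.2292]
orientation: [-3.002, -0.147, -1.219]
wrist_force: [-1.3, -0.6, 0.3]
width: 0.0855
grasp_force: 0.0
```

Request:
servo_tool:
  steps: [-0.193,-0.112,0.025,0.082,0.054,-0.225,-1,-0.193,-0.112,0.025,0.082,0.054,-0.225,-1,-0.193,-0.112,0.025,0.082,0.054,-0.225,-1,-0.193,-0.112,0.025,0.082,0.054,-0.225,-1,-0.193,-0.112,0.025,0.082,0.054,-0.225,-1]

```text
time_s: 4.83
eef_pos: [0.3385, 0.1145, 0.2107]
orientation: [-2.94, -0.342, -0.761]
wrist_force: [-1.1, -1.3, 0.9]
width: 0.0855
grasp_force: 0.0
```

Request:
servo_tool:
  steps: [-0.125,-0.184,0.032,0.082,0.054,-0.225,-1,-0.125,-0.184,0.032,0.082,0.054,-0.225,-1,-0.125,-0.184,0.032,0.082,0.054,-0.225,-1,-0.125,-0.184,0.032,0.082,0.054,-0.225,-1,-0.125,-0.184,0.032,0.082,0.054,-0.225,-1]

```text
time_s: 5.25
eef_pos: [0.3592, 0.2204, 0.1915]
orientation: [-2.983, -0.544, -0.268]
wrist_force: [-0.5, 0.1, -0.9]
width: 0.0854
grasp_force: 0.0
```

Request:
servo_tool:
  steps: [-0.035,-0.214,0.058,0.082,0.054,-0.225,-1,-0.035,-0.214,0.058,0.082,0.054,-0.225,-1,-0.035,-0.214,0.058,0.082,0.054,-0.225,-1,-0.035,-0.214,0.058,0.082,0.054,-0.225,-1,-0.035,-0.214,0.058,0.082,0.054,-0.225,-1]

```text
time_s: 5.67
eef_pos: [0.381, 0.3279, 0.1725]
orientation: [3.138, -0.697, 0.297]
wrist_force: [-1.6, 0.3, -0.4]
width: 0.0855
grasp_force: 0.0
```

```bash
python3 - <<'E'
from h import *
print(cur()[0],env.read_state()["orientation"],env.read_state()["q"])
w=env.read_camera("wrist"); print(np.round(w["extrinsics"],3).tolist()); cv2.imwrite("pics/w1.png",w["image"]); np.savez("w1.npz",mtx=w["mtx"],extrinsics=w["extrinsics"])
E
```

```text
[0.38102206 0.32788341 0.17252328] [ 3.13759322 -0.69720597  0.29733277] [ 0.96481534 -0.20733352 -0.86491061  0.33365428 -0.41216202 -2.59716206]
[[0.291, -0.892, 0.346, 0.354], [-0.957, -0.273, 0.102, 0.319], [0.003, -0.36, -0.933, 0.334], [0.0, 0.0, 0.0, 1.0]]
```

View pics/w1.png

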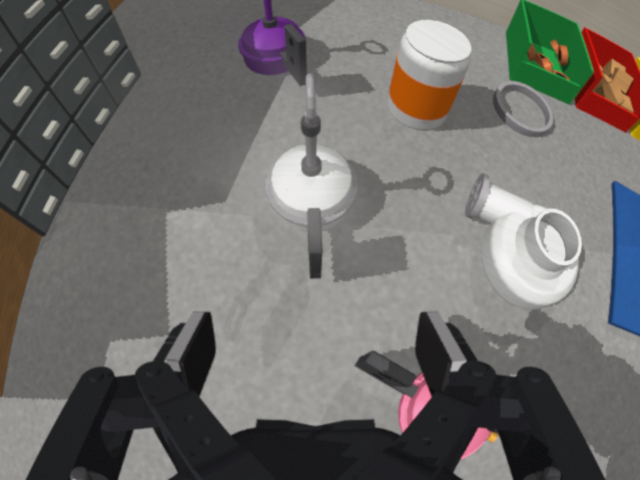

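The wrist view shows the tab's top face at columns 308–322 and rows 209–241, with the rod base at (312,168) and the eye edge-on at (311,95). The gripper is well aligned. I'll refine the tab position from this.

```bash
python3 - <<'E'
from h import *
w=dict(np.load("w1.npz")); cs,ct=calib()
for p in [(314.5,209),(315,241),(314.7,225)]: print("tab.09",np.round(plane(wray(w,p),.09),4))
print("rodbase",np.round(plane(wray(w,(312,168)),.057),4), "tri eye",tri(wray(w,(311,96)),ray(cs,(413,277.6)),ray(ct,(222,263.6))))
print("tri tabtop",tri(wray(w,(314.7,225)),ray(cs,(404.7,263)),ray(ct,(238.4,300))))
print("pinktab",plane(wray(w,(372,357)),.09))
E
```

```text
tab.09 [0.4687 0.3538 0.09  ]
tab.09 [0.4448 0.3462 0.09  ]
tab.09 [0.4565 0.35   0.09  ]
rodbase [0.5222 0.3724 0.057 ] tri eye (array([0.52603504, 0.37413369, 0.14619315]), [0.0013, 0.0013, 0.0017])
tri tabtop (array([0.45272272, 0.34830596, 0.09682842]), [0.0011, 0.0012, 0.0021])
pinktab [0.37791481 0.28686551 0.09      ]
```

```bash
python3 - <<'E'
from h import *
tab=np.array([.4551,.3494,.062]); R=Rt(19.2,35)
chain(tab+.0187*R[:,2],R,1)
p,R0,s=cur(); B=tab-.05*R[:,2]; print(go(B,R)); print(go(tab+.0187*R[:,2],R,B,R))
E
```

```text
[-0.0273, -0.0017, 0.3067, 0.0136, -0.0409, -0.018]
[-0.0155  0.0019  0.1698  0.0136 -0.0409 -0.018 ]
[0.     0.     0.1374 0.     0.     0.    ]
```

Request:
servo_tool:
  steps: [-0.015,0.002,0.17,0.0136,-0.041,-0.018,0,-0.015,0.002,0.17,0.0136,-0.041,-0.018,0,-0.015,0.002,0.17,0.0136,-0.041,-0.018,0,-0.015,0.002,0.17,0.0136,-0.041,-0.018,0]

```text
time_s: 6.05
eef_pos: [0.4292, 0.3393, 0.1019]
orientation: [-3.141, -0.607, 0.328]
wrist_force: [-0.6, -0.2, 0.0]
width: 0.0427
grasp_force: 0.0
```

```bash
python3 - <<'E'
from h import *
w=env.read_camera("wrist"); cv2.imwrite("pics/w2.png",w["image"]); np.savez("w2.npz",mtx=w["mtx"],extrinsics=w["extrinsics"])
tab=np.array([.4551,.3494,.062]); R=Rt(19.2,35)
print(go(tab+.0187*R[:,2],R))
E
```

```text
[-0.0023 -0.0009  0.1374  0.0009  0.0005 -0.0025]
```

View pics/w2.png

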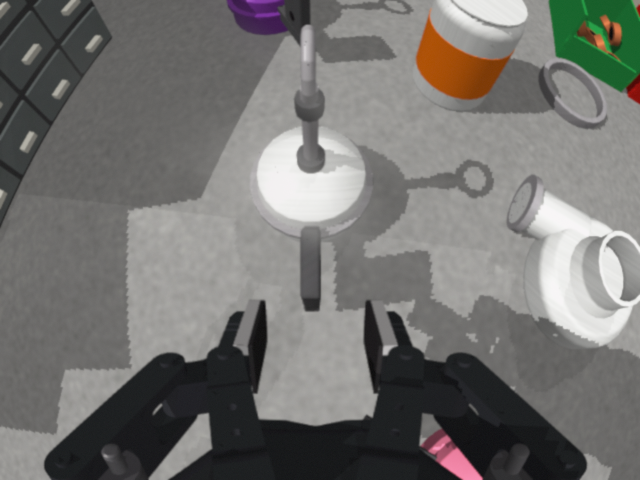

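The tab sits at columns 301–321, between the fingers (inner faces at 265 and 367) and about 2 mm to the left of centre. I'll go in and grip.

Request:
servo_tool:
  steps: [-0.002,-0.004,0.137,0,0,-0.002,0,-0.002,-0.004,0.137,0,0,-0.002,0,-0.002,-0.004,0.137,0,0,-0.002,0,-0.002,-0.004,0.137,0,0,-0.002,1,-0.002,-0.004,0.137,0,0,-0.002,1]
  force: 80

```text
time_s: 6.52
eef_pos: [0.4647, 0.356, 0.0493]
orientation: [3.141, -0.613, 0.337]
wrist_force: [0.1, -0.1, 0.9]
width: 0.0193
grasp_force: 0.0
```

Request:
servo_tool:
  steps: [0,0,0,0,0,0,1,0,0,0,0,0,0,1,0,0,0,0,0,0,1,0,0,0,0,0,0,1]

```text
time_s: 6.85
eef_pos: [0.4651, 0.3565, 0.0497]
orientation: [-3.142, -0.615, 0.338]
wrist_force: [-6.8, -2.4, 11.6]
width: 0.009
grasp_force: 79.6
```

```bash
python3 - <<'E'
from h import *
p,R,s=cur(); print(p,s["orientation"],s["q"],s["wrist_force"],s["torque"])
print(go(p+[0,0,.1],R), p+R[:,2]*-.0187)
E
```

```text
[0.46512984 0.3564526  0.04974868] [-3.14150155 -0.61500029  0.33784436] [ 0.7900251   0.15902963 -0.85233836 -0.0066447  -0.25475421 -2.7639037 ] [-6.82653276 -2.44580633 11.61510846] [-0.20790058  0.31509102 -0.13921692]
[ 0.1154 -0.     -0.1634  0.      0.      0.    ] [0.45495118 0.35287489 0.06502234]
```

Request:
servo_tool:
  steps: [0,0,0,0,0,0,1,0.015,0,-0.021,0,0,0,1,0.04,0,-0.057,0,0,0,1,0.08,0,-0.114,0,0,0,1,0.115,0,-0.163,0,0,0,1]
  force: 120

```text
time_s: 7.27
eef_pos: [0.4639, 0.3553, 0.1493]
orientation: [3.14, -0.612, 0.339]
wrist_force: [1.5, 1.0, -2.2]
width: 0.0087
grasp_force: 117.1
```

Request:
servo_tool:
  steps: [0.04,0,-0.057,0,0,0,1,0.08,0,-0.114,0,0,0,1,0.115,0,-0.163,0,0,0,1,0.115,0,-0.163,0,0,0,1,0.115,0,-0.163,0,0,0,1]

```text
time_s: 7.68
eef_pos: [0.4652, 0.3566, 0.2498]
orientation: [-3.141, -0.616, 0.338]
wrist_force: [-0.0, -1.0, -4.2]
width: 0.0086
grasp_force: 117.3
```

```bash
python3 - <<'E'
from h import *
p,R,s=cur(); print(p,s["orientation"],s["wrist_force"],s["torque"],s["width"])
S=np.array([.5746,-.078,.300]); yh=np.array([.078,.997,0]); a=np.radians(-11); u=np.array([np.cos(a),np.sin(a),0])
eye=S+.09*yh+[0,0,.009]; T=eye-.063*u-[0,0,.0953]; print(T); chain(T,Rt(-11,35.2),3)
w=env.read_camera("wrist"); cv2.imwrite("pics/w3.png",w["image"]); np.savez("w3.npz",mtx=w["mtx"],extrinsics=w["extrinsics"])
print(np.round(env.read_state()["wrist_force"],2))
E
```

```text
[0.46520116 0.35655762 0.24979439] [-3.14074222 -0.61562046  0.33755971] [-0.01754379 -0.98307223 -4.21701019] [-0.40076315  1.10777792 -0.05737459] 0.008649369120140188
[0.51977749 0.02375097 0.2137    ]
[-0.0459, 0.2214, -0.0032, -0.0488, -0.0002, 0.0688]
[-0.0136, 0.2248, 0.0197, -0.0488, -0.0002, 0.0688]
[0.0187, 0.2213, 0.0425, -0.0488, -0.0002, 0.0688]
[ 0.07  0.43 -3.89]
```

View pics/w3.png

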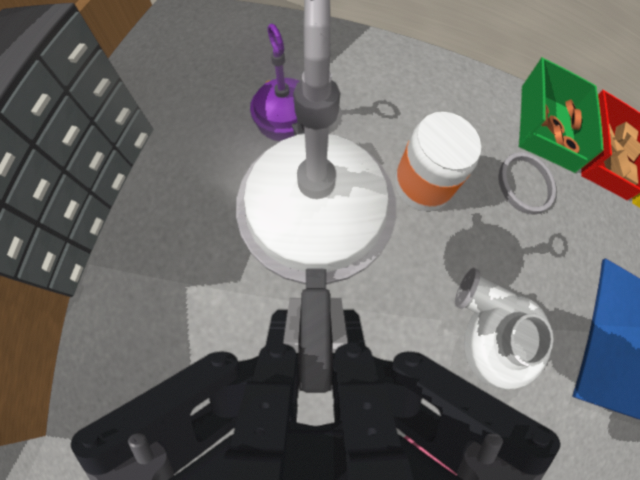

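The actuator is held straight in the fingers: the tab is at column 317, with the rod and eye above it in the same column. The load reads about 4 N. Next I'll carry it to the pre-entry point.

Request:
servo_tool:
  steps: [-0.015,0.073,-0.001,-0.016,0,0.023,1,-0.03,0.147,-0.002,-0.032,0,0.046,1,-0.046,0.221,-0.003,-0.049,0,0.069,1,-0.046,0.221,-0.003,-0.049,0,0.069,1]

```text
time_s: 8.07
eef_pos: [0.4818, 0.2401, 0.2319]
orientation: [3.135, -0.608, 0.158]
wrist_force: [0.6, 0.6, -3.9]
width: 0.0087
grasp_force: 119.7
```

Request:
servo_tool:
  steps: [-0.005,0.075,0.007,-0.016,0,0.023,1,-0.009,0.15,0.013,-0.032,0,0.046,1,-0.014,0.225,0.02,-0.049,0,0.069,1,-0.014,0.225,0.02,-0.049,0,0.069,1]

```text
time_s: 8.4
eef_pos: [0.4999, 0.1293, 0.2203]
orientation: [3.134, -0.609, -0.02]
wrist_force: [-0.0, 1.0, -3.4]
width: 0.0084
grasp_force: 120.9
```

Request:
servo_tool:
  steps: [0.006,0.074,0.014,-0.016,0,0.023,1,0.012,0.147,0.028,-0.032,0,0.046,1,0.019,0.221,0.0425,-0.049,0,0.069,1,0.019,0.221,0.0425,-0.049,0,0.069,1,0.019,0.221,0.0425,-0.049,0,0.069,1]

```text
time_s: 8.82
eef_pos: [0.5182, 0.0218, 0.2096]
orientation: [3.136, -0.611, -0.193]
wrist_force: [0.5, 0.8, -3.6]
width: 0.0088
grasp_force: 121.5
```

```bash
python3 - <<'E'
from h import *
p,R,s=cur(); print(p,s["orientation"],s["q"],s["wrist_force"])
f=[]
for i in range(3):
    c=env.read_camera("scene"); f.append(env.read_state()["wrist_force"])
print(np.round(f,2).tolist()); t=env.read_camera("top")
cv2.imwrite("pics/s4.png",c["image"]); cv2.imwrite("pics/t4.png",t["image"])
e=p+.063*R[:,0]/np.hypot(*R[:2,0])*[1,1,0]+[0,0,.0953]; q=proj(c,e); print(e,"eye scene px",q)
a=crop(c["image"],150,130,100,120,5); b=crop(t["image"],430,140,75,60,4); b2=crop(t["image"],430,150,75,150,4)
cv2.imwrite("pics/z4.png",np.hstack([a,crop(t["image"],430,145,75,150,4)]))
E
```

```text
[0.51820314 0.02175913 0.20964903] [ 3.13563727 -0.6105311  -0.19328806] [ 0.16949498 -0.22052031 -0.72644457  0.48738124 -0.21056898 -2.8396934 ] [ 0.48954155  0.79380582 -3.63373038]
[[0.58, 0.8, -2.47], [0.65, 0.42, -2.7], [0.72, 1.16, -3.34]]
[0.58002995 0.00965766 0.30494903] eye scene px [225.42196796 199.30984155]
```

View pics/z4.png

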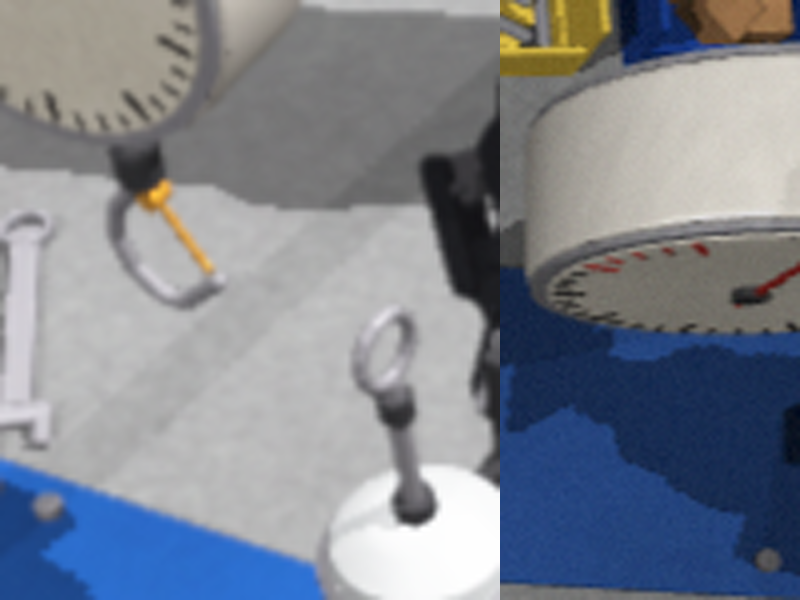

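The scene crop shows the eye centre at (226.8,200.4), 1.5 px from where I predicted it. The hook tip is at (194,186), the bowl's underside at (186.5,191) and the latch hinge at (181,168.5). In the top crop the dial hub is at (492,218.7).

```bash
python3 - <<'E'
from h import *
cs,ct=calib()
F=plane(ray(ct,(492,218.7)),.475); B=plane(ray(cs,(150.5,121)),.475); print("front",F,"back",B,"mid",(F+B)/2)
x=(F+B)[0]/2
e=np.array([.5800,.0097,.3049]); 
for d in (.570,.575,.58):
    print(d,"tip",planex(ray(cs,(193.6,186)),d+.002),"hinge",planex(ray(cs,(181,168.5)),d),"bowlbottom",planex(ray(cs,(186.3,191)),d), "eye meas",planex(ray(cs,(226.8,200.4)),.580))
E
```

```text
front [ 0.53892686 -0.07932962  0.475     ] back [ 0.6062717  -0.08250292  0.475     ] mid [ 0.57259928 -0.08091627  0.475     ]
0.57 tip [ 0.572      -0.05904114  0.31113038] hinge [ 0.57       -0.07815293  0.34735795] bowlbottom [ 0.57       -0.08029697  0.29004133] eye meas [0.58       0.01212758 0.30286412]
0.575 tip [ 0.577      -0.055218    0.31665584] hinge [ 0.575      -0.07417613  0.35254748] bowlbottom [ 0.575      -0.07630143  0.29573178] eye meas [0.58       0.01212758 0.30286412]
0.58 tip [ 0.582      -0.05139487  0.3221813 ] hinge [ 0.58       -0.07019933  0.35773701] bowlbottom [ 0.58       -0.0723059   0.30142223] eye meas [0.58       0.01212758 0.30286412]
```

```bash
cat >> h.py <<'E'
S=np.array([.5727,-.0797,.300]); yh=np.array([.078,.997,0]); xh=np.array([.997,-.078,0])
def path(c,pts):
    "hook-coords (x,y,z mm) waypoints c->pts as tool shifts"
    _,R,_=cur()
    for q in pts:
        d=(np.array(q)-c)/1000; print(q,np.round(R.T@(d[0]*xh+d[1]*yh+d[2]*np.array([0,0,1]))/.5,4).tolist())
E
python3 - <<'E'
from h import *
p,R,s=cur(); print(p,s["orientation"]); c=[0,91,4]
path(c,[(0,65,11),(0,40,11)]); path([0,40,11],[(0,34,11),(0,28,11)])
path([0,28,11],[(0,24,11),(0,20,10.5),(0,16,8),(0,12,4),(0,9,0)]); path([0,9,0],[(0,5,-4.5),(0,2,-8.5),(0,0,-12),(0,0,-14)])
E
```

```text
[0.51903418 0.02427449 0.21120678] [ 3.13672458 -0.61275323 -0.18934673]
(0, 65, 11) [0.0128, 0.0517, -0.0079]
(0, 40, 11) [0.0173, 0.1014, -0.0044]
(0, 34, 11) [0.0011, 0.0119, 0.0008]
(0, 28, 11) [0.0022, 0.0238, 0.0016]
(0, 24, 11) [0.0007, 0.0079, 0.0005]
(0, 20, 10.5) [0.0009, 0.0159, 0.0019]
(0, 16, 8) [-0.0013, 0.0238, 0.0066]
(0, 12, 4) [-0.0051, 0.0317, 0.0137]
(0, 9, 0) [-0.0092, 0.0377, 0.0206]
(0, 5, -4.5) [-0.0044, 0.0079, 0.0079]
(0, 2, -8.5) [-0.0085, 0.0138, 0.0149]
(0, 0, -12) [-0.0122, 0.0178, 0.0209]
(0, 0, -14) [-0.0145, 0.0178, 0.0241]
```

Request:
servo_tool:
  steps: [0.006,0.026,-0.004,0,0,0,1,0.0128,0.0517,-0.0079,0,0,0,1,0.015,0.078,-0.006,0,0,0,1,0.0173,0.1014,-0.0044,0,0,0,1,0.0173,0.1014,-0.0044,0,0,0,1]

```text
time_s: 9.43
eef_pos: [0.5151, -0.0279, 0.2186]
orientation: [3.136, -0.614, -0.191]
wrist_force: [0.4, 0.2, -4.4]
width: 0.0088
grasp_force: 121.3
```

Request:
servo_tool:
  steps: [0,0,0,0,0,0,1,0,0,0,0,0,0,1]

```text
time_s: 9.6
eef_pos: [0.5154, -0.0266, 0.2186]
orientation: [3.137, -0.613, -0.19]
wrist_force: [0.3, 0.4, -3.6]
width: 0.0089
grasp_force: 121.3
```

```bash
python3 - <<'E'
from h import *
p,R,s=cur(); print(p,s["orientation"],s["wrist_force"])
e=p+.063*R[:,0]/np.hypot(*R[:2,0])*[1,1,0]+[0,0,.0953]
c=env.read_camera("scene"); cv2.imwrite("pics/s5.png",c["image"]); print(e,proj(c,e),"hookcoords",np.round([(e-S)@xh,(e-S)@yh,e[2]-.3],4))
cv2.imwrite("pics/z5.png",crop(c["image"],150,140,100,75,8))
E
```

```text
[ 0.51538947 -0.02660732  0.21860869] [ 3.13699851 -0.61340191 -0.19020941] [ 0.28190987  0.38959683 -3.64805246]
[ 0.57725324 -0.03851838  0.31390869] [201.85577464 189.11986566] hookcoords [0.0013 0.0414 0.0139]
```

View pics/z5.png

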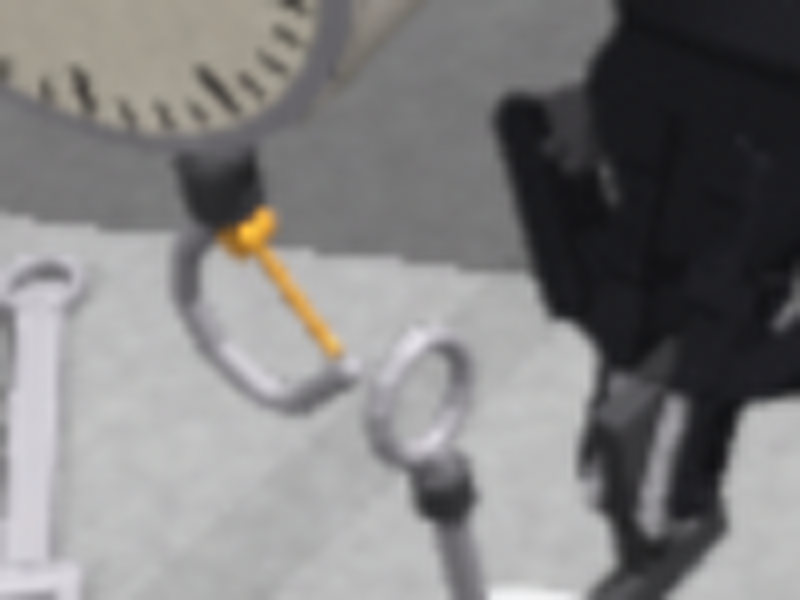

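The eye centre is at (202.3,189.5), against a prediction of (201.9,189.1). The hook tip is at (193,186.5) and the latch is shut, so the alignment is good. I'll enter.

```bash
python3 - <<'E'
from h import *
path([1,41,14],[(0,34,12),(0,28,11.5),(0,24,11.5),(0,20,11),(0,16,8)]); path([0,16,8],[(0,12,4),(0,9,0),(0,5,-4.5),(0,2,-8.5),(0,0,-12)])
E
```

```text
(0, 34, 12) [-0.0026, 0.0141, 0.0031]
(0, 28, 11.5) [-0.0021, 0.026, 0.0047]
(0, 24, 11.5) [-0.0014, 0.034, 0.0053]
(0, 20, 11) [-0.0012, 0.0419, 0.0067]
(0, 16, 8) [-0.004, 0.0499, 0.0121]
(0, 12, 4) [-0.0039, 0.0079, 0.0071]
(0, 9, 0) [-0.0079, 0.0138, 0.014]
(0, 5, -4.5) [-0.0124, 0.0218, 0.022]
(0, 2, -8.5) [-0.0164, 0.0277, 0.0289]
(0, 0, -12) [-0.0201, 0.0316, 0.0349]
```

Request:
servo_tool:
  steps: [-0.0026,0.014,0.003,0,0,0,1,-0.002,0.026,0.0047,0,0,0,1,-0.0014,0.034,0.0053,0,0,0,1,-0.0012,0.042,0.0067,0,0,0,1,-0.004,0.05,0.012,0,0,0,1]

```text
time_s: 10.07
eef_pos: [0.5127, -0.0528, 0.2132]
orientation: [3.137, -0.614, -0.191]
wrist_force: [0.5, 1.4, -2.2]
width: 0.0086
grasp_force: 121.4
```

Request:
servo_tool:
  steps: [0,0,0,0,0,0,1,0,0,0,0,0,0,1]

```text
time_s: 10.23
eef_pos: [0.5122, -0.0526, 0.2124]
orientation: [3.137, -0.613, -0.192]
wrist_force: [0.8, 1.1, -2.5]
width: 0.0085
grasp_force: 121.3
```

```bash
cat >> h.py <<'E'
def hc():
    p,R,s=cur(); e=p+.063*R[:,0]/np.hypot(*R[:2,0])*[1,1,0]+[0,0,.0953]
    print("hookcoords",np.round([(e-S)@xh*1e3,(e-S)@yh*1e3,(e[2]-.3)*1e3],1),"F",np.round(s["wrist_force"],2),"ori",np.round(s["orientation"],3)); return e
E
python3 - <<'E'
from h import *
hc(); c=env.read_camera("scene"); cv2.imwrite("pics/s6.png",c["image"])
im=crop(c["image"],160,150,60,60,1); h=cv2.cvtColor(im,cv2.COLOR_BGR2HSV); m=cv2.inRange(h,(12,150,120),(28,255,255)); ys,xs=np.nonzero(m); print(len(xs),[(160+int(xs[ys==y].min()),160+int(xs[ys==y].max()),150+int(y)) for y in np.unique(ys)])
E
```

```text
hookcoords [ 0.1 15.2  7.7] F [ 0.81  1.08 -2.46] ori [ 3.137 -0.613 -0.192]
31 [(182, 182, 166), (181, 183, 167), (179, 183, 168), (178, 182, 169), (178, 182, 170), (179, 182, 171), (182, 183, 172), (183, 183, 173), (183, 184, 174), (184, 184, 175), (186, 186, 178), (187, 187, 180)]
```

Request:
servo_tool:
  steps: [-0.004,0.008,0.007,0,0,0,1,-0.008,0.014,0.014,0,0,0,1,-0.0124,0.022,0.022,0,0,0,1,-0.0164,0.028,0.029,0,0,0,1,-0.02,0.0316,0.035,0,0,0,1]

```text
time_s: 10.7
eef_pos: [0.5109, -0.0689, 0.192]
orientation: [3.137, -0.613, -0.192]
wrist_force: [0.7, -0.6, -2.5]
width: 0.0087
grasp_force: 121.3
```

Request:
servo_tool:
  steps: [0,0,0,0,0,0,1,0,0,0,0,0,0,1,0,0,0,0,0,0,1]

```text
time_s: 10.95
eef_pos: [0.5113, -0.0683, 0.1929]
orientation: [3.137, -0.614, -0.191]
wrist_force: [-0.2, -0.3, -2.7]
width: 0.0088
grasp_force: 121.3
```

```bash
python3 - <<'E'
from h import *
hc(); c=env.read_camera("scene"); cv2.imwrite("pics/s7.png",c["image"])
cv2.imwrite("pics/z7.png",crop(c["image"],150,140,80,75,8))
path([0,0,0],[(0,0,-4),(0,0,-8),(0,0,-12),(0,0,-16),(0,0,-20)])
E
```

```text
hookcoords [  0.5  -0.6 -11.8] F [-0.25 -0.35 -2.67] ori [ 3.137 -0.614 -0.191]
(0, 0, -4) [-0.0046, -0.0, 0.0065]
(0, 0, -8) [-0.0092, -0.0001, 0.0131]
(0, 0, -12) [-0.0138, -0.0001, 0.0196]
(0, 0, -16) [-0.0184, -0.0001, 0.0262]
(0, 0, -20) [-0.023, -0.0002, 0.0327]
```

View pics/z7.png

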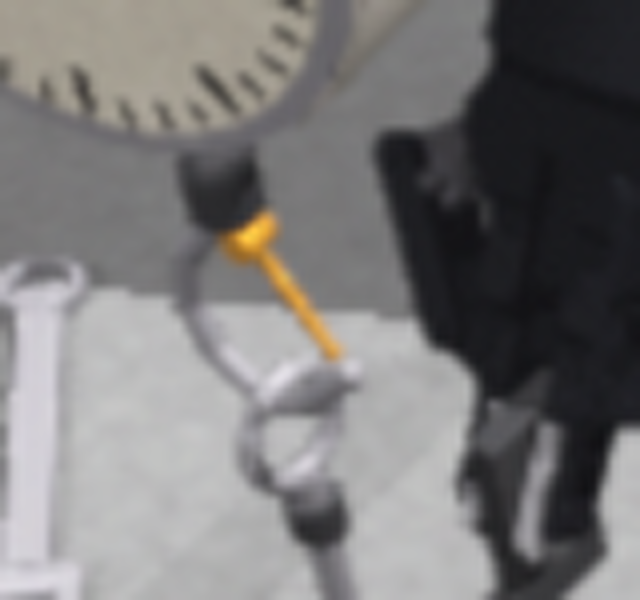

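The eye is seated in the bowl, with the ring around the hook at crop (295,400). The latch is shut against the tip at (340,360). Next I'll lower slowly and watch the load transfer.

Request:
servo_tool:
  steps: [-0.003,0,0.004,0,0,0,1,-0.0075,0,0.0105,0,0,0,1,-0.012,0,0.017,0,0,0,1,-0.017,0,0.024,0,0,0,1,-0.02,0,0.029,0,0,0,1]

```text
time_s: 11.42
eef_pos: [0.5112, -0.0684, 0.1745]
orientation: [3.137, -0.613, -0.191]
wrist_force: [-0.2, 0.6, -0.6]
width: 0.0086
grasp_force: 121.4
```

Request:
servo_tool:
  steps: [0,0,0,0,0,0,1,0,0,0,0,0,0,1,0,0,0,0,0,0,1]

```text
time_s: 11.67
eef_pos: [0.5113, -0.0684, 0.1752]
orientation: [3.137, -0.614, -0.191]
wrist_force: [-0.9, 0.8, -0.9]
width: 0.0085
grasp_force: 121.4
```

```bash
cat >> h.py <<'E'
def samp(n):
    f=[];g=[];z=[]
    for i in range(n):
        c=env.read_camera("scene"); s=env.read_state(); f.append(s["wrist_force"]); z.append(s["eef_pos"])
        im=c["image"][155:240,160:215]; m=cv2.inRange(cv2.cvtColor(im,cv2.COLOR_BGR2HSV),(12,140,100),(28,255,255)); y,x=np.nonzero(m); g.append((x.mean()+160,y.mean()+155,len(x)))
    f=np.array(f); print("F",f.mean(0).round(2),"sd",f.std(0).round(2),"tcp",np.mean(z,0).round(4),"latch px",np.mean(g,0).round(2))
E
python3 - <<'E'
from h import *
hc(); samp(10)
im=cv2.imread("pics/s7.png")[155:240,160:215]; m=cv2.inRange(cv2.cvtColor(im,cv2.COLOR_BGR2HSV),(12,140,100),(28,255,255)); y,x=np.nonzero(m); print(x.mean()+160,y.mean()+155,len(x))
im=cv2.imread("pics/scene0.png")[155:240,160:215]; m=cv2.inRange(cv2.cvtColor(im,cv2.COLOR_BGR2HSV),(12,140,100),(28,255,255)); y,x=np.nonzero(m); print(x.mean()+160,y.mean()+155,len(x))
print(env.read_state()["time_s"])
E
```

```text
hookcoords [  0.6  -0.6 -29.5] F [-0.86  0.81 -0.88] ori [ 3.137 -0.614 -0.191]
F [-0.88  0.03 -1.02] sd [0.36 0.42 0.39] tcp [ 0.5114 -0.0684  0.1752] latch px [185.05 179.55  38.  ]
183.16666666666666 172.73809523809524 42
183.58139534883722 172.95348837209303 43
12.1667
```

Request:
servo_tool:
  steps: [-0.003,0,-0.002,0,0,0,1,-0.006,0.001,-0.004,0,0,0,1,-0.008,0.001,-0.0057,0,0,0,1,-0.008,0.001,-0.0057,0,0,0,1,-0.008,0.001,-0.0057,0,0,0,1]

```text
time_s: 12.58
eef_pos: [0.5064, -0.0679, 0.1752]
orientation: [3.137, -0.614, -0.191]
wrist_force: [0.7, -0.1, -1.8]
width: 0.0084
grasp_force: 121.5
```

```bash
python3 - <<'E'
from h import *
hc(); samp(10)
E
```

```text
hookcoords [ -4.5  -0.5 -29.5] F [ 0.7  -0.12 -1.81] ori [ 3.137 -0.614 -0.191]
F [ 0.52 -0.1  -1.25] sd [0.47 0.33 0.28] tcp [ 0.5064 -0.0679  0.1751] latch px [185.47 180.5   38.  ]
```

Request:
servo_tool:
  steps: [-0.0025,0,0.0035,0,0,0,1,-0.006,0,0.0085,0,0,0,1,-0.0092,0,0.0131,0,0,0,1,-0.0115,0,0.0163,0,0,0,1,-0.0115,0,0.0163,0,0,0,1]

```text
time_s: 13.5
eef_pos: [0.5063, -0.0679, 0.1647]
orientation: [3.137, -0.613, -0.191]
wrist_force: [1.6, -0.1, -1.2]
width: 0.0085
grasp_force: 121.5
```

```bash
cat >> h.py <<'E'
def sink():
    "hook sink from latch-hinge patch, upscaled template match, mm"
    a=cv2.imread("pics/s7.png"); b=env.read_camera("scene")["image"]; k=8
    T=crop(a,175,163,12,13,k); I=crop(b,165,155,50,70,k)
    r=cv2.matchTemplate(I,T,cv2.TM_CCOEFF_NORMED); _,v,_,l=cv2.minMaxLoc(r); u=np.array(l)/k+[165,155]
    cs,_=calib(); P=np.array([.5725,-.076,.345]); q0=proj(cs,P); d=u-[175,163]
    ss=np.arange(0,.08,.0002); e=[np.linalg.norm(proj(cs,P-[0,0,s])-q0-d) for s in ss]; i=int(np.argmin(e)); print("px",d,"score",round(v,3),"sink mm",round(ss[i]*1e3,1),"res",round(e[i],2))
E
python3 - <<'E'
from h import *
samp(16); sink(); hc(); print(env.read_state()["time_s"])
E
```

```text
F [ 1.64  0.01 -0.24] sd [0.48 0.42 0.44] tcp [ 0.5064 -0.068   0.1652] latch px [186.61 184.5   35.06]
px [ 3.375 11.625] score 0.886 sink mm 28.8 res 0.15
hookcoords [ -4.4  -0.6 -39.5] F [ 0.81 -0.81 -1.49] ori [ 3.137 -0.614 -0.191]
14.35
```

Request:
servo_tool:
  steps: [0.001,0,0.0015,0,0,0,1,0.002,-0.0003,0.003,0,0,0,1,0.0032,-0.0006,0.0047,0,0,0,1,0.0032,-0.0006,0.0047,0,0,0,1,0.0032,-0.0006,0.0047,0,0,0,1]

```text
time_s: 14.77
eef_pos: [0.5091, -0.0682, 0.1641]
orientation: [3.137, -0.613, -0.191]
wrist_force: [1.0, -0.5, -0.9]
width: 0.0086
grasp_force: 121.7
```

```bash
python3 - <<'E'
from h import *
samp(30); sink(); hc(); print(env.read_state()["time_s"])
E
```

```text
F [ 1.21 -0.87 -0.18] sd [0.46 0.55 0.52] tcp [ 0.5091 -0.0682  0.1642] latch px [186.56 184.44  34.9 ]
px [ 3.375 11.5  ] score 0.878 sink mm 28.6 res 0.19
hookcoords [ -1.7  -0.6 -40.5] F [ 0.91 -1.69 -0.33] ori [ 3.137 -0.614 -0.191]
16.3167
```

Request:
servo_tool:
  steps: [0.0015,0.0008,0.001,0,0,0,1,0.003,0.0016,0.002,0,0,0,1,0.0044,0.0024,0.0031,0,0,0,1,0.0044,0.0024,0.0031,0,0,0,1,0.0044,0.0024,0.0031,0,0,0,1]

```text
time_s: 16.73
eef_pos: [0.5115, -0.0699, 0.1642]
orientation: [3.137, -0.614, -0.191]
wrist_force: [0.3, 0.7, -0.0]
width: 0.0087
grasp_force: 121.8
```

```bash
python3 - <<'E'
from h import *
samp(25); sink(); hc(); print(env.read_state()["time_s"],env.read_state()["torque"])
E
```

```text
F [ 0.73  0.17 -0.3 ] sd [0.52 0.62 0.45] tcp [ 0.5115 -0.0699  0.1642] latch px [186.55 184.29  38.64]
px [ 3.375 11.375] score 0.882 sink mm 28.2 res 0.22
hookcoords [  0.8  -2.1 -40.5] F [ 0.95 -0.4  -0.27] ori [ 3.137 -0.614 -0.191]
18.0333 [0.11190772 0.43886081 0.12775197]
```

Request:
servo_tool:
  steps: [-0.0012,0,0.0017,0,0,0,1,-0.0024,0,0.0034,0,0,0,1,-0.0034,0,0.0048,0,0,0,1,-0.0034,0,0.0048,0,0,0,1,-0.0034,0,0.0048,0,0,0,1]

```text
time_s: 18.45
eef_pos: [0.5115, -0.0699, 0.1612]
orientation: [3.137, -0.614, -0.191]
wrist_force: [1.1, 0.7, -0.4]
width: 0.0085
grasp_force: 121.8
```

```bash
python3 - <<'E'
from h import *
samp(30); sink(); hc(); print(env.read_state()["time_s"])
E
```

```text
F [0.91 0.46 0.12] sd [0.54 0.52 0.4 ] tcp [ 0.5115 -0.0699  0.1612] latch px [186.61 185.22  34.77]
px [ 3.75  12.625] score 0.871 sink mm 31.4 res 0.25
hookcoords [  0.8  -2.1 -43.5] F [1.57 0.7  0.19] ori [ 3.137 -0.614 -0.191]
20.0
```

Request:
servo_tool:
  steps: [0.001,0,0.0008,0,0,0,1,0.002,-0.0003,0.0015,0,0,0,1,0.0033,-0.0005,0.0023,0,0,0,1,0.0033,-0.0005,0.0023,0,0,0,1,0.0033,-0.0005,0.0023,0,0,0,1]
  force: 20

```text
time_s: 20.42
eef_pos: [0.5134, -0.07, 0.1611]
orientation: [3.137, -0.613, -0.191]
wrist_force: [-1.0, 0.6, 0.3]
width: 0.0085
grasp_force: 121.9
```

```bash
python3 - <<'E'
from h import *
samp(25); sink(); hc(); s=env.read_state(); print(s["time_s"],s["width"],s["grasp_force"])
E
```

```text
F [-1.62  0.33  0.09] sd [0.59 0.54 0.46] tcp [ 0.5135 -0.07    0.1612] latch px [186.58 185.06  35.76]
px [ 3.625 12.5  ] score 0.879 sink mm 31.0 res 0.16
hookcoords [  2.8  -2.1 -43.4] F [-1.84  1.1  -0.04] ori [ 3.137 -0.614 -0.191]
21.7167 0.008430341799841302 121.90283060073853
```

Request:
servo_tool:
  steps: [-0.001,0.0001,-0.0007,0,0,0,1,-0.0021,0.0003,-0.0015,0,0,0,1,-0.0021,0.0003,-0.0015,0,0,0,0.95,-0.0021,0.0003,-0.0015,0,0,0,0.95,-0.0021,0.0003,-0.0015,0,0,0,0.95]
  force: 20

```text
time_s: 22.13
eef_pos: [0.5123, -0.0699, 0.1613]
orientation: [3.137, -0.614, -0.191]
wrist_force: [0.2, 0.9, 0.5]
width: 0.0085
grasp_force: 121.8
```

```bash
python3 - <<'E'
from h import *
samp(20); sink(); hc(); s=env.read_state(); print(s["time_s"],s["width"],s["grasp_force"])
E
```

```text
F [1.05 0.62 0.15] sd [0.62 0.52 0.43] tcp [ 0.5122 -0.0699  0.1613] latch px [186.61 185.21  34.85]
px [ 3.75  12.625] score 0.871 sink mm 31.4 res 0.25
hookcoords [  1.5  -2.  -43.4] F [1.09 0.63 0.6 ] ori [ 3.137 -0.614 -0.191]
23.1833 0.008671758528423197 121.74377918243408
```

Request:
servo_tool:
  steps: [0.0014,-0.0001,-0.0007,0,0,0,1,0.0014,-0.0001,-0.0007,0,0,0,1,0.0014,-0.0001,-0.0007,0,0,0,1]

```text
time_s: 23.43
eef_pos: [0.5124, -0.07, 0.1618]
orientation: [3.137, -0.613, -0.191]
wrist_force: [-0.4, 0.1, 0.5]
width: 0.0087
grasp_force: 121.8
```

```bash
python3 - <<'E'
from h import *
samp(20); sink(); hc(); s=env.read_state(); print(s["time_s"],s["width"],s["grasp_force"])
E
```

```text
Traceback (most recent call last):
  File "h.py", line 45, in samp
    c=env.read_camera("scene"); s=env.read_state(); f.append(s["wrist_force"]); z.append(s["eef_pos"])
ValueError: 200 camera calls are used up
```

Request:
servo_tool:
  steps: [0,0,0,0,0,0,1,0,0,0,0,0,0,1,0,0,0,0,0,0,1]

```text
time_s: 24.33
eef_pos: [0.5125, -0.07, 0.1619]
orientation: [3.137, -0.614, -0.191]
wrist_force: [-1.1, 0.5, -0.3]
width: 0.0089
grasp_force: 121.8
```

Request:
servo_tool:
  steps: [0,0,0,0,0,0,1,0,0,0,0,0,0,1]

```text
time_s: 24.5
eef_pos: [0.5125, -0.07, 0.1619]
orientation: [3.137, -0.614, -0.191]
wrist_force: [-1.4, 0.5, 0.0]
width: 0.0084
grasp_force: 121.8
```

Request:
servo_tool:
  steps: [0,0,0,0,0,0,1,0,0,0,0,0,0,1]

```text
time_s: 24.67
eef_pos: [0.5126, -0.07, 0.162]
orientation: [3.137, -0.614, -0.191]
wrist_force: [-1.5, 0.0, 0.3]
width: 0.0086
grasp_force: 121.8
```

Request:
servo_tool:
  steps: [0,0,0,0,0,0,1,0,0,0,0,0,0,1]

```text
time_s: 24.83
eef_pos: [0.5125, -0.0699, 0.1619]
orientation: [3.137, -0.613, -0.191]
wrist_force: [-1.5, 0.6, 1.0]
width: 0.0088
grasp_force: 121.8
```

Request:
servo_tool:
  steps: [-0.0002,0,-0.0002,0,0,0,1,-0.0002,0,-0.0002,0,0,0,1,-0.0002,0,-0.0002,0,0,0,0.1,-0.0002,0,-0.0002,0,0,0,0.1,-0.0002,0,-0.0002,0,0,0,0.1]

```text
time_s: 25.25
eef_pos: [0.5125, -0.07, 0.162]
orientation: [3.137, -0.614, -0.191]
wrist_force: [-0.0, 0.2, 0.3]
width: 0.0385
grasp_force: 0.0
```

Request:
servo_tool:
  steps: [0,0,0,0,0,0,0.1,0,0,0,0,0,0,0.1,0,0,0,0,0,0,0.1]

```text
time_s: 25.5
eef_pos: [0.5124, -0.0699, 0.162]
orientation: [3.137, -0.614, -0.191]
wrist_force: [-0.3, 0.7, 0.3]
width: 0.0382
grasp_force: 0.0
```

```bash
python3 - <<'E'
from h import *
hc(); print(env.read_state())
E
```

```text
hookcoords [  1.8  -2.1 -42.7] F [-0.27  0.71  0.31] ori [ 3.137 -0.614 -0.191]
{'time_s': 25.5, 'q': array([-0.1012324 , -0.20118634, -0.85186716,  0.30883511, -0.05638619,
       -3.06809293]), 'joint_vel': array([-1.94734035e-03,  4.45275634e-05, -1.77070196e-03, -4.47769944e-05,
       -6.27601677e-04, -4.16376071e-04]), 'joint_torque': array([-3.42325417e-03, -3.29083228e+01,  5.16914928e+01, -8.39582652e+00,
       -2.31504506e-01,  3.25443189e-04]), 'eef_pos': array([ 0.51243104, -0.06993013,  0.16195625]), 'orientation': array([ 3.13684517, -0.61352846, -0.1910239 ]), 'wrist_force': array([-0.26809345,  0.71135148,  0.30668402]), 'torque': array([0.05540263, 0.54571854, 0.04911285]), 'grasp_force': 0.0, 'width': 0.03824180209366863}
```

The part is released. I'll retreat straight back along the tool axis and let it settle.

Request:
servo_tool:
  steps: [0,0,-0.03,0,0,0,0.1,0,0,-0.08,0,0,0,0.1,0,0,-0.14,0,0,0,0.1,0,0,-0.2,0,0,0,0.1,0,0,-0.24,0,0,0,0.1]

```text
time_s: 25.92
eef_pos: [0.4438, -0.0561, 0.2624]
orientation: [3.137, -0.615, -0.191]
wrist_force: [0.8, 0.2, 1.0]
width: 0.0386
grasp_force: 0.0
```

Request:
servo_tool:
  steps: [0,0,0,0,0,0,0.1,0,0,0,0,0,0,0.1,0,0,0,0,0,0,0.1,0,0,0,0,0,0,0.1,0,0,0,0,0,0,0.1]

```text
time_s: 26.33
eef_pos: [0.4445, -0.0563, 0.2588]
orientation: [3.137, -0.612, -0.191]
wrist_force: [0.1, -0.8, -0.4]
width: 0.038
grasp_force: 0.0
```

Request:
servo_tool:
  steps: [0,0,0,0,0,0,0.1,0,0,0,0,0,0,0.1,0,0,0,0,0,0,0.1,0,0,0,0,0,0,0.1,0,0,0,0,0,0,0.1]

```text
time_s: 26.75
eef_pos: [0.4447, -0.0562, 0.26]
orientation: [3.137, -0.613, -0.191]
wrist_force: [-0.1, 0.3, -0.3]
width: 0.0383
grasp_force: 0.0
```

Request:
servo_tool:
  steps: [0,0,0,0,0,0,0.1,0,0,0,0,0,0,0.1,0,0,0,0,0,0,0.1,0,0,0,0,0,0,0.1,0,0,0,0,0,0,0.1]

```text
time_s: 27.17
eef_pos: [0.4447, -0.0563, 0.2601]
orientation: [3.137, -0.614, -0.191]
wrist_force: [-0.4, 0.4, 0.7]
width: 0.0383
grasp_force: 0.0
```

Request:
servo_tool:
  steps: [0,0,0,0,0,0,0.1,0,0,0,0,0,0,0.1,0,0,0,0,0,0,0.1,0,0,0,0,0,0,0.1,0,0,0,0,0,0,0.1]

```text
time_s: 27.58
eef_pos: [0.4447, -0.0562, 0.26]
orientation: [3.137, -0.614, -0.191]
wrist_force: [-0.2, 0.6, 0.4]
width: 0.0384
grasp_force: 0.0
```

Request:
servo_tool:
  steps: [0,0,0,0,0,0,0.1,0,0,0,0,0,0,0.1,0,0,0,0,0,0,0.1,0,0,0,0,0,0,0.1,0,0,0,0,0,0,0.1]

```text
time_s: 28.0
eef_pos: [0.4447, -0.0562, 0.26]
orientation: [3.137, -0.613, -0.191]
wrist_force: [-0.5, -0.1, 0.4]
width: 0.0383
grasp_force: 0.0
```

Request:
servo_tool:
  steps: [0,0,0,0,0,0,0.1,0,0,0,0,0,0,0.1,0,0,0,0,0,0,0.1,0,0,0,0,0,0,0.1,0,0,0,0,0,0,0.1]

```text
time_s: 28.42
eef_pos: [0.4447, -0.0562, 0.2601]
orientation: [3.137, -0.614, -0.191]
wrist_force: [0.4, -0.7, 0.3]
width: 0.0383
grasp_force: 0.0
```

Request:
servo_tool:
  steps: [0,0,0,0,0,0,0.1,0,0,0,0,0,0,0.1,0,0,0,0,0,0,0.1,0,0,0,0,0,0,0.1,0,0,0,0,0,0,0.1]

```text
time_s: 28.83
eef_pos: [0.4447, -0.0562, 0.2601]
orientation: [3.137, -0.614, -0.191]
wrist_force: [0.4, 0.2, 1.3]
width: 0.0388
grasp_force: 0.0
```

Request:
servo_tool:
  steps: [0,0,0,0,0,0,0.1,0,0,0,0,0,0,0.1,0,0,0,0,0,0,0.1,0,0,0,0,0,0,0.1,0,0,0,0,0,0,0.1]

```text
time_s: 29.25
eef_pos: [0.4447, -0.0562, 0.2601]
orientation: [3.137, -0.614, -0.191]
wrist_force: [-0.8, -0.2, 1.4]
width: 0.0387
grasp_force: 0.0
```

Request:
servo_tool:
  steps: [0,0,0,0,0,0,0.1,0,0,0,0,0,0,0.1,0,0,0,0,0,0,0.1,0,0,0,0,0,0,0.1,0,0,0,0,0,0,0.1]

```text
time_s: 29.67
eef_pos: [0.4447, -0.0562, 0.2601]
orientation: [3.137, -0.614, -0.191]
wrist_force: [0.7, -0.6, 0.3]
width: 0.0385
grasp_force: 0.0
```

Request:
servo_tool:
  steps: [0,0,0,0,0,0,0.1,0,0,0,0,0,0,0.1,0,0,0,0,0,0,0.1,0,0,0,0,0,0,0.1,0,0,0,0,0,0,0.1]

```text
time_s: 30.08
eef_pos: [0.4447, -0.0563, 0.2601]
orientation: [3.137, -0.614, -0.191]
wrist_force: [-0.3, -0.7, -0.0]
width: 0.0387
grasp_force: 0.0
```

Request:
servo_tool:
  steps: [0,0,0,0,0,0,0.1,0,0,0,0,0,0,0.1,0,0,0,0,0,0,0.1,0,0,0,0,0,0,0.1,0,0,0,0,0,0,0.1]

```text
time_s: 30.5
eef_pos: [0.4447, -0.0563, 0.2601]
orientation: [3.137, -0.614, -0.191]
wrist_force: [0.8, 0.3, 0.4]
width: 0.0382
grasp_force: 0.0
```

Request:
servo_tool:
  steps: [0,0,0,0,0,0,0.1,0,0,0,0,0,0,0.1,0,0,0,0,0,0,0.1,0,0,0,0,0,0,0.1,0,0,0,0,0,0,0.1]

```text
time_s: 30.92
eef_pos: [0.4447, -0.0562, 0.2601]
orientation: [3.137, -0.614, -0.191]
wrist_force: [-0.2, -0.8, -0.2]
width: 0.0382
grasp_force: 0.0
```

Request:
servo_tool:
  steps: [0,0,0,0,0,0,0.1,0,0,0,0,0,0,0.1,0,0,0,0,0,0,0.1,0,0,0,0,0,0,0.1,0,0,0,0,0,0,0.1]

```text
time_s: 31.33
eef_pos: [0.4447, -0.0563, 0.2601]
orientation: [3.137, -0.614, -0.191]
wrist_force: [0.1, -0.1, -0.0]
width: 0.0384
grasp_force: 0.0
```

Request:
servo_tool:
  steps: [0,0,0,0,0,0,0.1,0,0,0,0,0,0,0.1,0,0,0,0,0,0,0.1,0,0,0,0,0,0,0.1,0,0,0,0,0,0,0.1]

```text
time_s: 31.75
eef_pos: [0.4447, -0.0563, 0.26]
orientation: [3.137, -0.614, -0.191]
wrist_force: [0.4, 0.0, -0.4]
width: 0.0385
grasp_force: 0.0
```

Request:
servo_tool:
  steps: [0,0,0,0,0,0,0.1,0,0,0,0,0,0,0.1,0,0,0,0,0,0,0.1,0,0,0,0,0,0,0.1,0,0,0,0,0,0,0.1]

```text
time_s: 32.17
eef_pos: [0.4447, -0.0563, 0.2601]
orientation: [3.137, -0.614, -0.191]
wrist_force: [-0.0, 0.5, 0.4]
width: 0.0385
grasp_force: 0.0
```

Request:
servo_tool:
  steps: [0,0,0,0,0,0,0.1,0,0,0,0,0,0,0.1,0,0,0,0,0,0,0.1,0,0,0,0,0,0,0.1,0,0,0,0,0,0,0.1]

```text
time_s: 32.58
eef_pos: [0.4447, -0.0562, 0.2601]
orientation: [3.137, -0.614, -0.191]
wrist_force: [-0.4, -0.5, -0.2]
width: 0.0384
grasp_force: 0.0
```

Request:
servo_tool:
  steps: [0,0,0,0,0,0,0.1,0,0,0,0,0,0,0.1,0,0,0,0,0,0,0.1,0,0,0,0,0,0,0.1,0,0,0,0,0,0,0.1]

```text
time_s: 33.0
eef_pos: [0.4447, -0.0563, 0.2601]
orientation: [3.137, -0.614, -0.191]
wrist_force: [0.5, -0.2, -0.1]
width: 0.0385
grasp_force: 0.0
```

Request:
servo_tool:
  steps: [0,0,0,0,0,0,0.1,0,0,0,0,0,0,0.1,0,0,0,0,0,0,0.1,0,0,0,0,0,0,0.1,0,0,0,0,0,0,0.1]

```text
time_s: 33.42
eef_pos: [0.4447, -0.0562, 0.2601]
orientation: [3.137, -0.614, -0.191]
wrist_force: [-0.3, 0.6, -0.1]
width: 0.0383
grasp_force: 0.0
```

Request:
servo_tool:
  steps: [0,0,0,0,0,0,0.1,0,0,0,0,0,0,0.1,0,0,0,0,0,0,0.1,0,0,0,0,0,0,0.1,0,0,0,0,0,0,0.1]

```text
time_s: 33.83
eef_pos: [0.4447, -0.0562, 0.2601]
orientation: [3.137, -0.614, -0.191]
wrist_force: [0.1, -1.1, -0.3]
width: 0.0385
grasp_force: 0.0
```

```bash
python3 - <<'E'
from plant import env
s=env.read_state(); print(s["time_s"],s["wrist_force"]); print(env.job_done())
E
```

```text
33.8333 [ 0.07874638 -1.05210737 -0.31030571]
the job is handed in; nothing more can be done
None
```

I hooked the actuator with the latch shut behind its eye, let go near balance at about 31 mm of sink (roughly 0.31 kg), backed the arm off and handed the job in at 33.8 s; no verdict came back, and with all 200 camera calls used up I could not check by picture how it hangs after release.

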